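# Load the thread winder and hold its tail centre open

## Robot

A 6-joint arm with a two-finger parallel gripper is mounted at the origin on the work surface. World frame = base frame: x ahead of the robot, y to its left, z up, the work surface at z = 0. Lengths are in m, angles in rad, forces in N, time in s.
With the tool pointing down it reaches from about 0.375 to 0.9 m from the base axis. Payload 3.1 kg.
Tool frame: the origin (TCP) lies on the centre line of the jaws, within the pads' length; the fingertips stand manip.tip_extent ahead of it and the grasp point (between the pads) lies 11 mm behind it (manip.tip_extent is the distance from the TCP to the fingertips, in m); z points along the fingers, y is the direction in which the jaws open and shut (so a half turn about z gives the same grasp; the last joint's range is limited). The gripper opens to 85 mm and grips with 20 to 120 N. Pads are 22 mm wide; open, the fingers measure 114 mm over their backs; the gripper's body (76 mm by 85 mm) begins 54 mm behind the grasp point. The pads swing forward as they close: fully open they stand 13 mm farther back than shut.
Start: joints at [-1.343, 0.527, 1.433, -0, 1.181, -0.178], TCP at [0.247, -0.574, 0.239] pointing down, gripper open.
Joint ranges: [-3.08, 3.08], [-0.75, 2.2], [0.22, 2.44], [-1.43, 4.57], [0, 2.65], [-2.85, 2.85]. Speed limits (rad/s): [2.79, 2.79, 3.14, 3.14, 3.14, 3.14].

## Interface

Orientations are given as a unit quaternion [w, x, y, z].
In Python, from station import telemetry, cams, workorder, manip gives the robot as it stands. The module is installed in compiled form; this text tells all that it offers.
- The arm moves only by the tool drive_tool, never from a script. Its arguments are lists of equal length, an entry for each row: "turn": the turn, a rotation vector about the tool's x, y, z in rad, a list of three; "linear": the shift along the tool's x, y, z in cm, a list of three; "gripper": the opening, from -1 (shut) to 1 (fully open). In form: {"turn": [[ax, ay, az], ...], "linear": [[tx, ty, tz], ...], "gripper": [gripper, ...]}. A call has exactly 8 rows; each row is the pose to reach, as a shift and turn from the pose measured when the call began, along the tool's axes at that moment; what a row does not reach only later rows make up. A row lasts 1/12 s, in which the tool goes at most 41.7 mm and 7.16 degrees, less where a joint would pass 70% of its speed; a pose out of reach is approached as far as the arm can. A call with a gripper value outside its range is refused whole. The fingers move at their own pace and stop on an object; "squeeze" is the grip in N (left out, the last holds). Time passes only in rows, so rows that repeat a pose let the fingers close, or fill a call up. It gives the time, the measured TCP pose, the force and the opening at its end, in the units of the state.
- telemetry.observe(): the state, without advancing time (a new reading comes with each control period).
- cams.read_camera(name): name is "side" or "top" or "wrist"; returns a dict with "img" (400x640x3 uint8, blue, green, red), "vfov" (degrees; the focal length in pixels is half the picture's height over the tangent of half this angle, whatever the lens; pixels are square), "cx", "cy" (the principal point, pixels), "position" and "orientation" of the camera in the world; the wrist camera has in their place "mount" (4x4, takes a point from camera to tool coordinates, whose origin is the TCP and whose axes are the flange's). Camera axes: x right, y up, looking along -z (the intrinsics and any distortion apply to the point x, -y, -z); pixel columns grow to the right and rows downward; lengths in m; the calibration is good to about 2 mm. A picture is of the moment at which its call begins: read the wrist's pose just before it. There is no depth.
- workorder.finish_job(): hands the job in, once; it reports no verdict.
The state is a dict: "time_s": time; "joint_pos": joint angles; "joint_vel": joint speeds; "tau": joint torques, N m; "ee_pos": TCP position; "tool_rot": TCP orientation; "force": force on the tool from outside, world axes, zero at the start; "torque": the same for the moment, N m; "opening": finger opening in m.
Only numpy, scipy, OpenCV 4.12 (cv2) and the standard library are available. Lean on these libraries where they do the work, as an engineer would, in place of code of your own. Each camera call takes 0.05 s, during which the arm holds its last target. There are 200 camera calls.

## Task

We are about to wind a bobbin with binding thread: set the big full spool of linen thread over the upright spindle of the bobbin winder on the desk, fully down on its seat, and let go of it. Then draw the winder's spring-loaded tail centre out by its black knob until the index pin on the barrel stands at the outer of the two black lines (the one nearer the knob), and finish while still holding it there, so that I can slip an empty bobbin between the centres. Leave the spool on its spindle and the other things on the desk where they are.

Things in the scene. Friction and masses are not known exactly. Their poses are not given: they have to be found in the camera images.
- winder: Bench bobbin winder of grey castings, fixed. Plate 180 (x) x 275 (y) x 18 mm, y = -150 to 125. Origin under the plate on the desk; x to the rear, y along the winding axis from tail knob towards crank, z up. Winding axis at x = -45, 95 mm high: headstock (124 mm high) at y 65 to 126, crank out to y = 182; aluminium tail barrel, 30 mm across, at y -118 to -30. Spindle at x = 50, y = 0.
- spindle_seat (a point): Centre of the top of the round seat (46 mm across, 24 mm above the desk) at the foot of the upright spindle; the spool must rest on it. The spindle is a plain steel pin 10 mm in diameter rising 76 mm above this point, its last 6 mm tapered. A thin thread guide 63 mm above the desk stands 55 mm in front of it (winder -x) and 20 mm to winder +y. Axes as the winder's.
- outer_line (a point): Top of the barrel (110 mm above the desk) at the middle of the outer black line, the one nearer the knob; each line is a black ring 2 mm wide round the barrel. The outer line lies 45 mm from the index pin's rest place, in the winder's -y direction. Axes as the winder's.
- inner_line (a point): The same for the inner black line, 25 mm from the index pin's rest place (not the one wanted).
- index_pin (a point): Top of the steel index pin (head 9 mm across, 9 mm above the barrel's top) that stands up out of the slot in the barrel and moves with the tail centre.
- ram_knob (a point): Centre of the black pull knob, 95 mm above the desk; moves with the tail centre. A knurled cylinder along the winder's y, 24 mm in diameter, 28 mm long (this point 15 mm from its inner, 13 mm from its outer end), its outer (-y) end closed by a flange 36 mm across, 7 mm thick, that stops fingers slipping off. Inward of it 18 mm of bare 12 mm bar to the barrel. Free space beside, above and beyond.
- ram (a joint): Travel of the spring-loaded tail centre with knob and index pin, m: 0 at rest (pushed fully in by its spring), growing as it is drawn out along the winder's -y, stop at 0.060. At 0.045 the pin stands at the outer line. Takes about 4 N to start and 8 N at the outer line; springs back when let go.
- spool: The big full spool, standing upright on the desk: wooden flanges 54 mm in diameter and 6 mm thick at both ends, wound with off-white linen thread to 48 mm in diameter between them, 72 mm high, 0.11 to 0.22 kg, bore 14 mm in diameter right through. Origin: centre of its underside; z up along its axis. Both ends alike.
- reel: Small reel of the same thread and wood, 38 mm in diameter and 40 mm high, standing on the desk. Not wanted. Origin: centre of its underside.
- jar: White paste jar with a metal cap, 60 mm in diameter, 75 mm high. Origin: centre of its underside.
- bobbin_a: Empty aluminium bobbin standing on end, 30 mm in diameter, 70 mm high with a thin core. Origin: centre of its underside.
- bobbin_b: Another such empty bobbin.
- folder: Flat ivory-coloured bone folder about 162 by 24 by 5 mm lying on the desk. Origin: underside, middle.
- brush: Paste brush 180 mm long lying on the desk.
- weight: Dark steel paperweight 50 by 80 by 36 mm with a brass knob, 56 mm high overall. Origin: centre of its underside.
- book: Closed dark red book 140 by 200 by 28 mm lying on the desk. Origin: centre of its underside.
There are look-alikes about, which are no part of the job. What is shaped like the spool but turquoise is not meant.

How it is judged:
On the way, in this order (a step that is already met when the one before it is completed fails the run):
1. the big spool is on the spindle, fully down on its seat, and let go (horizontal distance between spool and spindle_seat below 0.005 m and z of spool in the frame of spindle_seat below 0.003 m and angle between spool's own z axis and vertical below 0.08 rad and contact force between each of the arm, the fingers and spool below 0.1 N), for 0.2 s.
2. the tail centre is drawn out with the index pin at the outer line, held by the fingers (value of joint ram between 0.04 and 0.05 m and contact force between the fingers and ram above 3 N), for 0.5 s.
At the end, for the whole second after the job is handed in: At the end the fingers hold the tail centre drawn out to 45 mm, within 5 mm (the head of the index pin is over the outer line), while the big spool stands released on the spindle, down on its seat within 3 mm (all of step 2 and horizontal distance between spool and spindle_seat below 0.005 m and z of spool in the frame of spindle_seat below 0.003 m and contact force between each of the arm, the fingers and spool below 0.1 N and linear speed of spool below 0.02 m/s); the arm keeps its last pose, push and grip.
It fails at once if another thing on the desk is shifted by more than 30 mm (distance of any of reel, jar, bobbin_a, bobbin_b, folder, brush, weight, book from where it was at the start of the episode above 0.03 m).
It also fails if it takes over 54 s, if anything falls off the work surface, if the arm or the gripper's body presses on something with over 40 N, if the wrist force passes 120 N, or if a joint passes its speed limit or range.

## Working session

There is one attempt and no reset: what is moved stays moved. The work goes in short steps, Python scripts to look and compute and a tool call to move; the robot and the scene stay as the last step left them, time stands still between calls to the robot, and variables do not carry over. Pictures are saved under pics/ and viewed, about 8 in all and at most 12, crops included, and the job is handed in when it is done.

Besides the shell and the picture viewer there is one more tool, called after "Call:" as name(argument=value, ...) on one line, values as JSON. drive_tool: Moves the arm, as the interface text tells. Its arguments: {"type":"object","properties":{"turn":{"type":"array","items":{"type":"array","items":{"type":"number"}}},"linear":{"type":"array","items":{"type":"array","items":{"type":"number"}}},"gripper":{"type":"array","items":{"type":"number"}},"squeeze":{"type":"number"}},"required":["turn","linear","gripper"]}

```bash
mkdir -p pics
python3 - <<'E'
from station import telemetry, cams, manip
import cv2,numpy as np
print(telemetry.observe()); print(manip.tip_extent,[a for a in dir(manip) if a[0]!='_'])
for n in("top","side","wrist"):
    c=cams.read_camera(n); cv2.imwrite(f"pics/{n}0.png",c["img"]); print(n,{k:(np.round(v,4).tolist() if not isinstance(v,str) else v) for k,v in c.items() if k!="img"})
E
```

```text
{'time_s': 0.0, 'joint_pos': array([-1.34251849e+00,  5.28469860e-01,  1.43392579e+00,  1.59615186e-05,
        1.18140012e+00, -1.78505943e-01]), 'joint_vel': array([-0.00041472, -0.00147837,  0.00077426, -0.0003101 ,  0.00018278,
       -0.00380899]), 'tau': array([ 5.53967184e-04, -4.42350590e+01, -1.78022951e+01, -3.35221857e-04,
        8.23010691e-03, -6.04834284e-06]), 'ee_pos': array([ 0.24715013, -0.57328314,  0.23832387]), 'tool_rot': array([-1.10140198e-03,  9.79387096e-01,  2.01989362e-01, -2.00328402e-05]), 'force': array([0.82301439, 0.37168134, 0.83300498]), 'torque': array([-0.03210161,  0.02578504,  0.04601684]), 'opening': 0.08553304685295858}
0.008 ['Unreachable', 'tip_extent']
top {'vfov': 55.0772, 'cx': 321.3236, 'cy': 195.2348, 'position': [0.4116, -0.025, 1.0852], 'orientation': [0.7066, 0.0424, -0.0413, -0.7051]}
side {'vfov': 54.5858, 'cx': 307.0547, 'cy': 199.1269, 'position': [0.051, 0.5549, 0.8086], 'orientation': [-0.3368, -0.1372, 0.3647, 0.8572]}
wrist {'vfov': 66.5003, 'cx': 323.8198, 'cy': 196.7735, 'mount': [[0.0001, 0.9593, 0.2825, 0.0724], [1.0, -0.0002, 0.0003, 0.0002], [0.0003, 0.2825, -0.9593, -0.1351], [0.0, 0.0, 0.0, 1.0]]}
```

View pics/top0.png

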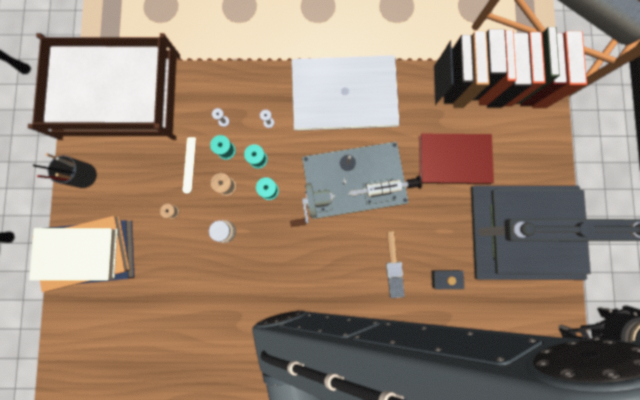

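View pics/side0.png

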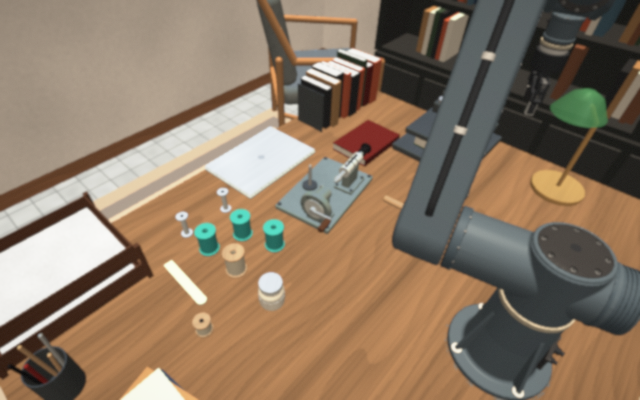

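Top view: the wanted spool (tan) is at (222,183), the reel at (168,211), the jar at (220,231), and the winder spindle tip is near (347,158). The knob is at (415,182) and the crank is on the left. In this image up is +x and left is +y.

```bash
cat > h.py <<'E'
from station import telemetry, cams
import cv2,numpy as np
from scipy.spatial.transform import Rotation as R
q=lambda o:R.from_quat(np.roll(np.asarray(o),-1)).as_matrix()
def shot(n):
    s=telemetry.observe(); c=cams.read_camera(n)
    if n=="wrist":
        T=np.eye(4);T[:3,:3]=q(s["tool_rot"]);T[:3,3]=s["ee_pos"];T=T@np.array(c["mount"]);c["Rm"],c["p"]=T[:3,:3],T[:3,3]
    else: c["Rm"],c["p"]=q(c["orientation"]),np.array(c["position"])
    c["f"]=200/np.tan(np.radians(c["vfov"]/2)); return c,s
def plane(c,u,v,z):
    d=c["Rm"]@np.array([(u-c["cx"])/c["f"],-(v-c["cy"])/c["f"],-1]); return c["p"]+d*(z-c["p"][2])/d[2]
def proj(c,P):
    x=c["Rm"].T@(np.asarray(P)-c["p"]); return c["cx"]-c["f"]*x[0]/x[2],c["cy"]+c["f"]*x[1]/x[2]
def move(s,target,yaw):
    "relative shift (cm, tool axes) and tool-z turn for TCP target, tool down with tool x at yaw (deg)"
    Rt=q(s["tool_rot"]);y=np.radians(yaw)
    G=np.array([[np.cos(y),np.sin(y),0],[np.sin(y),-np.cos(y),0],[0,0,-1]])
    print("linear",(Rt.T@(np.asarray(target)-s["ee_pos"])*100).round(2),"turn",R.from_matrix(Rt.T@G).as_rotvec().round(3),
          "ee",s["ee_pos"].round(4),"q",s["joint_pos"].round(2),"F",s["force"].round(1),"op",round(s["opening"],4),"t",s["time_s"])
E
python3 - <<'E'
from h import *
c,s=shot("top")
for n,u,v,z in[("spool",222,182,.072),("seat/spindle tip",347,157,.1),("knob",415,182,.095),("pl",303,160,.018),("pl",402,143,.018),("pl",410,200,.018),("pl",310,216,.018),("jar",220,231,.075),("reel",168,211,.04),("brush",390,285,0),("weight",448,280,.036)]:print(n,plane(c,u,v,z).round(3))
i=cv2.resize(c["img"][120:240,200:440],None,fx=3.3,fy=3.3,interpolation=cv2.INTER_CUBIC);cv2.imwrite("pics/topc.png",i)
E
```

```text
spool [0.567 0.242 0.072]
seat/spindle tip [ 0.63 -0.09  0.1 ]
knob [ 0.565 -0.268  0.095]
pl [0.639 0.029 0.018]
pl [ 0.689 -0.253  0.018]
pl [ 0.526 -0.271  0.018]
pl [0.48  0.008 0.018]
jar [0.437 0.242 0.075]
reel [0.492 0.396 0.04 ]
brush [ 0.291 -0.214  0.   ]
weight [ 0.308 -0.364  0.036]
```

View pics/topc.png

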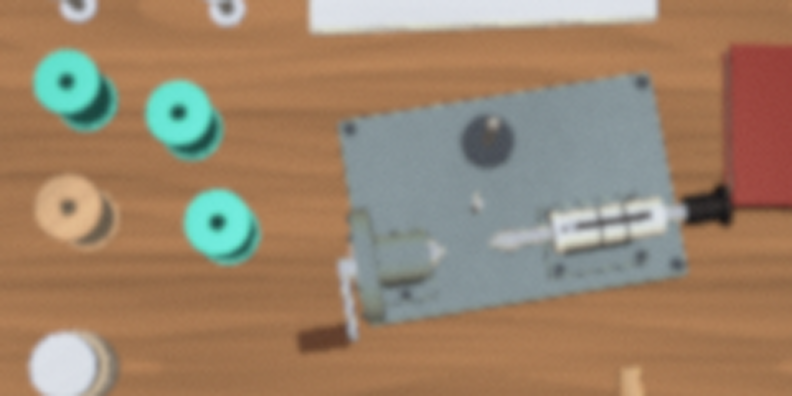

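The crop shows the tan spool's bore at (220.6,182.7), the dark seat disc at (347.9,162.4) with the spindle tip at (349.7,157.3), and a winder yaw of about 9.8°.

Run:
```python
from h import *
c,s=shot("top")
P=plane(c,220.6,182.7,.072);print(P,plane(c,347.9,162.4,.024),plane(c,349.7,157.3,.1))
move(s,[P[0],P[1],.22],9.8)
```

```text
[0.5654109  0.24582269 0.072     ] [ 0.63118961 -0.09784107  0.024     ] [ 0.62905318 -0.09741471  0.1       ]
linear [ 61.64 -62.66   1.97] turn [-0.001 -0.     0.236] ee [ 0.2472 -0.5736  0.2387] q [-1.34  0.53  1.43  0.    1.18 -0.18] F [-1.1  0.3 -0.2] op 0.0857 t 0.2
```

Call:
drive_tool(turn=[[0, 0, 0.236], [0, 0, 0.236], [0, 0, 0.236], [0, 0, 0.236], [0, 0, 0.236], [0, 0, 0.236], [0, 0, 0.236], [0, 0, 0.236]], linear=[[61.6, -62.6, 1.9], [61.6, -62.6, 1.9], [61.6, -62.6, 1.9], [61.6, -62.6, 1.9], [61.6, -62.6, 1.9], [61.6, -62.6, 1.9], [61.6, -62.6, 1.9], [61.6, -62.6, 1.9]], gripper=[1, 1, 1, 1, 1, 1, 1, 1])

```text
time_s: 0.92
ee_pos: [0.3682, -0.2615, 0.2323]
tool_rot: [-0.0, 0.996, 0.085, 0.0]
force: [0.9, 0.8, -0.3]
opening: 0.0852
```

Run:
```python
from h import *
move(telemetry.observe(),[.565,.246,.22],9.8)
c,s=shot("wrist");cv2.imwrite("pics/wpass.png",c["img"])
```

```text
linear [ 27.98 -46.69   1.28] turn [-0.001 -0.    -0.001] ee [ 0.3682 -0.2615  0.2323] q [-0.87  0.31  1.86  0.    0.98  0.53] F [ 0.9  0.8 -0.3] op 0.0852 t 0.9167
```

Call:
drive_tool(turn=[[0, 0, 0], [0, 0, 0], [0, 0, 0], [0, 0, 0], [0, 0, 0], [0, 0, 0], [0, 0, 0], [0, 0, 0]], linear=[[28, -46.7, 1.3], [28, -46.7, 1.3], [28, -46.7, 1.3], [28, -46.7, 1.3], [28, -46.7, 1.3], [28, -46.7, 1.3], [28, -46.7, 1.3], [28, -46.7, 1.3]], gripper=[1, 1, 1, 1, 1, 1, 1, 1])

```text
time_s: 1.63
ee_pos: [0.4859, 0.0505, 0.227]
tool_rot: [-0.005, 0.996, 0.087, -0.0]
force: [1.1, -1.6, 0.5]
opening: 0.0852
```

Run:
```python
from h import *
move(telemetry.observe(),[.565,.246,.22],9.8)
```

```text
linear [ 11.19 -17.87   0.87] turn [-0.009 -0.     0.004] ee [0.4859 0.0505 0.227 ] q [-0.13  0.36  1.78  0.01  1.    1.26] F [ 1.1 -1.6  0.5] op 0.0852 t 1.6333
```

Call:
drive_tool(turn=[[-0.009, 0, 0.004], [-0.009, 0, 0.004], [-0.009, 0, 0.004], [-0.009, 0, 0.004], [-0.009, 0, 0.004], [-0.009, 0, 0.004], [-0.009, 0, 0.004], [-0.009, 0, 0.004]], linear=[[11.2, -17.9, 0.9], [11.2, -17.9, 0.9], [11.2, -17.9, 0.9], [11.2, -17.9, 0.9], [11.2, -17.9, 0.9], [11.2, -17.9, 0.9], [11.2, -17.9, 0.9], [11.2, -17.9, 0.9]], gripper=[1, 1, 1, 1, 1, 1, 1, 1])

```text
time_s: 2.3
ee_pos: [0.5645, 0.246, 0.2191]
tool_rot: [0.0, 0.996, 0.086, -0.001]
force: [-0.5, -0.6, -0.1]
opening: 0.0854
```

Run:
```python
from h import *
c,s=shot("wrist");cv2.imwrite("pics/w1.png",c["img"])
move(s,[.565,.246,.06],9.8)
print("expect bore px",proj(c,[.565,.246,.072]))
```

```text
linear [ 0.07 -0.   15.91] turn [0.    0.001 0.001] ee [0.5645 0.246  0.2191] q [ 0.23  0.54  1.48 -0.    1.13  1.63] F [-0.5 -0.6 -0.1] op 0.0854 t 2.3
expect bore px (np.float64(323.8267918071787), np.float64(185.27779919212662))
```

View pics/w1.png

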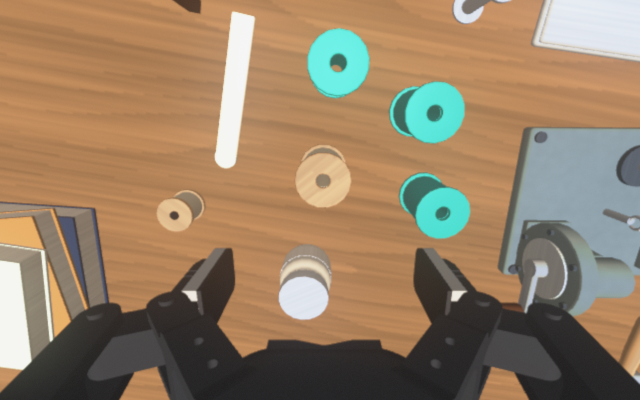

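The wrist view shows the spool bore at (323,181), with both jaw sides clear of the neighbours.

Run:
```python
from h import *
c,s=shot("wrist")
g=cv2.cvtColor(c["img"],cv2.COLOR_BGR2GRAY)[170:192,312:336]; m=(g<g.min()+25).astype(np.uint8); M=cv2.moments(m,True);u,v=312+M["m10"]/M["m00"],170+M["m01"]/M["m00"]
hsv=cv2.cvtColor(c["img"],cv2.COLOR_BGR2HSV); P=plane(c,u,v,.072);print(u,v,M["m00"],P, plane(c,323.5,180.5,.072))
move(s,[P[0],P[1],.048],9.8)
```

```text
321.9407894736842 180.05921052631578 152.0 [0.56953477 0.24786157 0.072     ] [0.56936212 0.24632951 0.072     ]
linear [ 0.58 -0.18 17.13] turn [ 0.     0.001 -0.001] ee [0.5643 0.2452 0.2193] q [ 0.23  0.54  1.48 -0.    1.13  1.63] F [-0.7  0.1  0.4] op 0.0855 t 2.35
```

Call:
drive_tool(turn=[[0, 0, 0], [0, 0, 0], [0, 0, 0], [0, 0, 0], [0, 0, 0], [0, 0, 0], [0, 0, 0], [0, 0, 0]], linear=[[0.5, -0.1, 3], [0.5, -0.1, 6], [0.5, -0.1, 9], [0.5, -0.1, 12], [0.5, -0.1, 15], [0.5, -0.1, 17.1], [0.5, -0.1, 17.1], [0.5, -0.1, 17.1]], gripper=[1, 1, 1, 1, 1, 1, 1, 1])

```text
time_s: 3.07
ee_pos: [0.5682, 0.2448, 0.048]
tool_rot: [0.0, 0.997, 0.084, -0.002]
force: [0.3, -0.1, 1.1]
opening: 0.0853
```

Call:
drive_tool(turn=[[0, 0, 0], [0, 0, 0], [0, 0, 0], [0, 0, 0], [0, 0, 0], [0, 0, 0], [0, 0, 0], [0, 0, 0]], linear=[[0, 0, 0], [0, 0, 0], [0, 0, 0], [0, 0, 0], [0, 0, 0], [0, 0, 0], [0, 0, 0], [0, 0, 0]], gripper=[0.3, 0.2, 0.1, 0, 0, 0, 0, 0], squeeze=40)

```text
time_s: 3.73
ee_pos: [0.5696, 0.245, 0.0503]
tool_rot: [0.0, 0.996, 0.084, 0.0]
force: [-0.3, -0.2, 6.5]
opening: 0.0511
```

Run:
```python
from h import *
c,s=shot("wrist")
move(s,[.5,.246,.18],9.8);cv2.imwrite("pics/w2.png",c["img"])
```

```text
linear [ -6.85  -1.25 -12.97] turn [ 0.001  0.    -0.003] ee [0.5696 0.245  0.0503] q [ 0.23  0.77  1.57 -0.    0.79  1.63] F [-0.3 -0.2  6.5] op 0.0511 t 3.7333
```

View pics/w2.png

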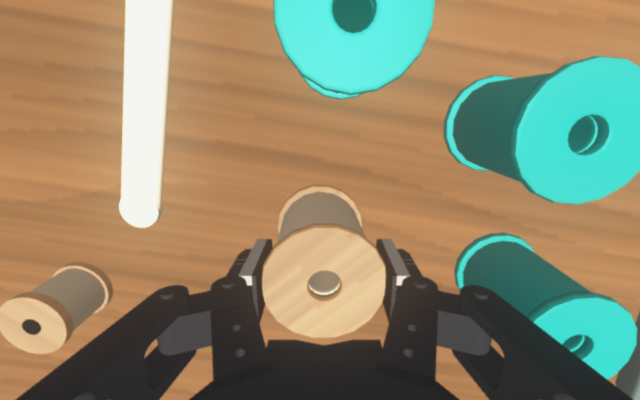

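The spool is between the pads (bore at (323,283)) and the opening is 51 mm. I'll lift it and check the hold.

Call:
drive_tool(turn=[[0, 0, 0], [0, 0, 0], [0, 0, 0], [0, 0, 0], [0, 0, 0], [0, 0, 0], [0, 0, 0], [0, 0, 0]], linear=[[0, 0, 0], [0, 0, 0], [0, 0, -1.5], [0, 0, -4], [0, 0, -7], [0, 0, -10], [0, 0, -12], [0, 0, -12]], gripper=[0, 0, 0, 0, 0, 0, 0, 0])

```text
time_s: 4.45
ee_pos: [0.5725, 0.246, 0.1753]
tool_rot: [-0.0, 0.996, 0.084, 0.005]
force: [1.2, 0.2, -0.5]
opening: 0.0516
```

Run:
```python
from h import *
c,s=shot("wrist"); a=cv2.imread("pics/w2.png")[170:345,240:410]
t=c["img"][170:345,240:410]; d,_=cv2.phaseCorrelate(a[90:].mean(2),t[90:].mean(2)); print("spool image shift px",d)
cs,_=shot("side")
cv2.imwrite("pics/m3.png",np.hstack([cv2.resize(t,None,fx=2,fy=2),cv2.resize(cs["img"][130:305,160:330],None,fx=2,fy=2)]))
move(s,[.6305,-.0975,.19],9.8)
```

```text
spool image shift px (-0.03395445392459351, -0.1775350379948364)
linear [-2.000e-02  3.484e+01 -1.470e+00] turn [ 0.    -0.01  -0.003] ee [0.5725 0.246  0.1753] q [ 0.23  0.6   1.51 -0.    1.03  1.63] F [ 1.2  0.2 -0.5] op 0.0516 t 4.45
```

View pics/m3.png

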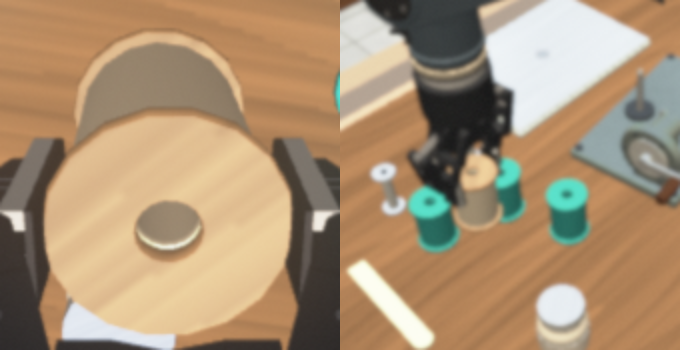

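Lifted and hanging upright; the image shift between pads and spool is zero. In the left crop the top flange spans columns 45–292 and rows 107–335, with the bore at about (169,230). In the side view the spindle and seat at right are visible and clear. Next I'll locate the spool in the tool frame and travel towards the spindle.

Run:
```python
from h import *
c,s=shot("wrist")
Mt=np.array(c["mount"])
def tool(u,v,h=-.0217):
    d=Mt[:3,:3]@np.array([(u-c["cx"])/c["f"],-(v-c["cy"])/c["f"],-1]);o=Mt[:3,3];return o+d*(h-o[2])/d[2]
for n,u,v in[("far",324,223.5),("near",324,337.5),("left",262.5,278),("right",386,278),("bore",324.4,284)]:print(n,tool(u,v).round(4))
```

```text
far [ 0.0279  0.0001 -0.0217]
near [-0.0268  0.0001 -0.0217]
left [ 0.0034 -0.0258 -0.0217]
right [ 0.0034  0.0262 -0.0217]
bore [ 0.0005  0.0003 -0.0217]
```

Call:
drive_tool(turn=[[0, 0, 0], [0, 0, 0], [0, 0, 0], [0, 0, 0], [0, 0, 0], [0, 0, 0], [0, 0, 0], [0, -0.01, 0]], linear=[[0, 0, -1.5], [0, 4, -1.5], [0, 8, -1.5], [0, 12, -1.5], [0, 16, -1.5], [0, 20, -1.5], [0, 22, -1.5], [0, 22, -1.5]], gripper=[0, 0, 0, 0, 0, 0, 0, 0])

```text
time_s: 5.27
ee_pos: [0.6051, 0.0231, 0.1822]
tool_rot: [0.001, 0.997, 0.081, -0.008]
force: [0.2, 0.0, -1.9]
opening: 0.0515
```

Run:
```python
from h import *
c,s=shot("wrist");cv2.imwrite("pics/w4.png",c["img"])
move(s,[.6305,-.0975,.19],9.8); print("seat px",proj(c,[.631,-.098,.024]),"tip px",proj(c,[.63,-.0975,.1]))
```

```text
linear [ 0.55 12.31 -0.77] turn [ 0.002  0.016 -0.009] ee [0.6051 0.0231 0.1822] q [-0.14  0.58  1.53 -0.01  1.05  1.27] F [ 0.2  0.  -1.9] op 0.0515 t 5.2667
seat px (np.float64(449.5778399258147), np.float64(174.81055748971556)) tip px (np.float64(488.84882926889395), np.float64(199.3600639249207))
```

View pics/w4.png

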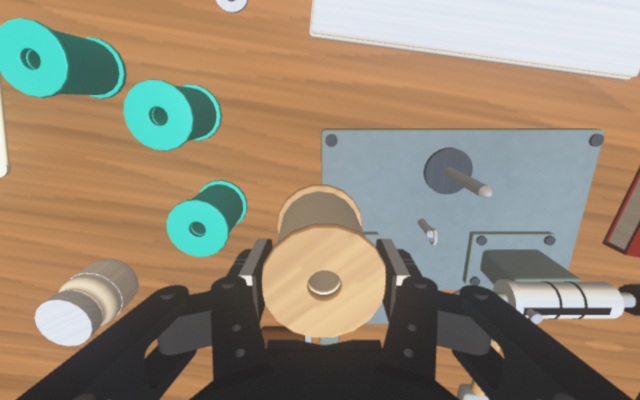

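The spool's axis sits at tool (0.5, 0.2) mm. The seat disc is at about (449,171) and the spindle tip at (488,190), both a few pixels from the top-camera prediction. The spool showed the same offset, so I'll trust the wrist view, settle the arm and measure there.

Call:
drive_tool(turn=[[0, 0.016, -0.009], [0, 0.016, -0.009], [0, 0.016, -0.009], [0, 0.016, -0.009], [0, 0.016, -0.009], [0, 0.016, -0.009], [0, 0.016, -0.009], [0, 0.016, -0.009]], linear=[[0.8, 3, -0.5], [0.8, 6, -0.5], [0.8, 6, -0.5], [0.8, 6, -0.5], [0.8, 6, -0.5], [0.8, 6, -0.5], [0.8, 6, -0.5], [0.8, 6, -0.5]], gripper=[0, 0, 0, 0, 0, 0, 0, 0])

```text
time_s: 5.98
ee_pos: [0.6222, -0.0309, 0.1869]
tool_rot: [-0.0, 0.996, 0.087, -0.001]
force: [-0.3, -0.9, -0.8]
opening: 0.0517
```

Run:
```python
from h import *
c,s=shot("wrist")
move(s,[.6345,-.098,.19],9.8)
u,v=map(int,proj(c,[.635,-.098,.024])); ut,vt=proj(c,[.634,-.098,.1]); print(u,v,ut,vt)
x0,y0=max(u-60,0),v-55; i=c["img"][y0:y0+130,x0:x0+170]
cv2.imwrite("pics/w5.png",cv2.resize(i,None,fx=4,fy=4,interpolation=cv2.INTER_CUBIC)); print("crop",x0,y0)
```

```text
linear [ 0.05  6.82 -0.31] turn [-0.001  0.001  0.003] ee [ 0.6222 -0.0309  0.1869] q [-0.23  0.59  1.49  0.    1.07  1.17] F [-0.3 -0.9 -0.8] op 0.0517 t 5.9833
392 181 412.91478122060073 205.51459421545496
crop 332 126
```

View pics/w5.png

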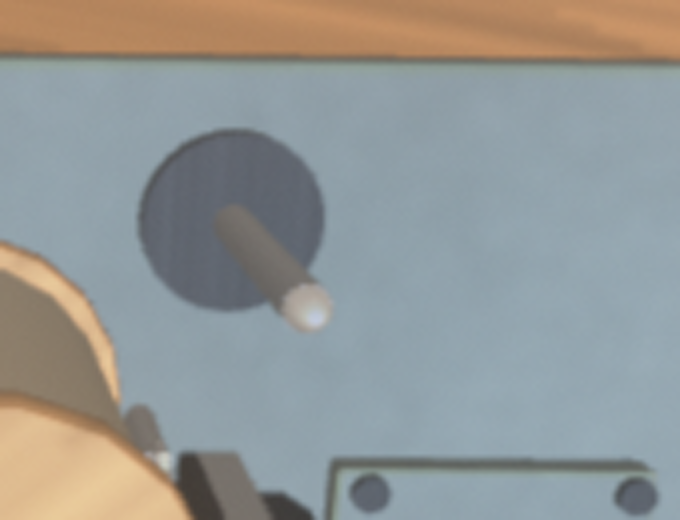

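Crop: the seat disc is centred at full-image (389.8,180.9) and the spindle tip at (410,202.7). The plate edge is nearly parallel to the jaw axis (0.6°), so the yaw holds.

Run:
```python
from h import *
c,s=shot("wrist")
a=plane(c,389.8,180.9,.024);b=plane(c,410,202.7,.1);print(a,b)
Rt=q(s["tool_rot"])
for P in(a,b):
    t=Rt.T@(P-s["ee_pos"])-np.array([.0005,.0002,0]);print("shift cm",t[:2]*100)
move(s,[.6345,-.098,.19],9.8)
```

```text
[ 0.63487278 -0.09608927  0.024     ] [ 0.63591511 -0.09554902  0.1       ]
shift cm [0.07232223 6.59761756]
shift cm [0.17922435 6.55842989]
linear [ 0.04  6.79 -0.3 ] turn [-0.001  0.001  0.003] ee [ 0.6223 -0.0312  0.1871] q [-0.23  0.59  1.49  0.    1.07  1.17] F [ 0.1  1.6 -0.7] op 0.0515 t 6.0333
```

Call:
drive_tool(turn=[[0, 0, 0.003], [0, 0, 0.003], [0, 0, 0.003], [0, 0, 0.003], [0, 0, 0.003], [0, 0, 0.003], [0, 0, 0.003], [0, 0, 0.003]], linear=[[0.13, 2, 0], [0.13, 4, 0], [0.13, 6, 0], [0.13, 6.58, 0.5], [0.13, 6.58, 1], [0.13, 6.58, 2], [0.13, 6.58, 2.5], [0.13, 6.58, 2.5]], gripper=[0, 0, 0, 0, 0, 0, 0, 0])

```text
time_s: 6.75
ee_pos: [0.6333, -0.0942, 0.1598]
tool_rot: [-0.001, 0.996, 0.086, -0.003]
force: [0.6, -0.5, -1.1]
opening: 0.0514
```

Run:
```python
from h import *
c,s=shot("wrist");cv2.imwrite("pics/w6.png",cv2.resize(c["img"][150:350,220:430],None,fx=3,fy=3))
move(s,[.6354,-.0958,.15],9.8)
```

```text
linear [0.19 0.19 0.97] turn [-0.003  0.005  0.001] ee [ 0.6333 -0.0942  0.1598] q [-0.32  0.64  1.46  0.    1.05  1.08] F [ 0.6 -0.5 -1.1] op 0.0514 t 6.75
```

View pics/w6.png

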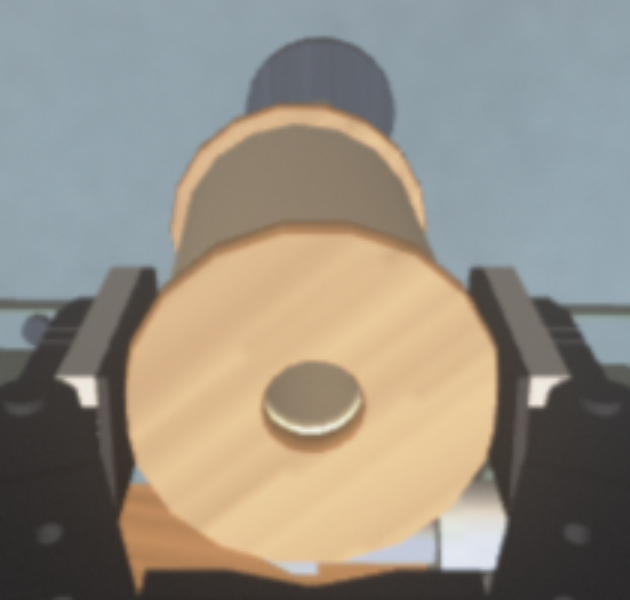

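The seat disc shows behind the spool, slightly right of its axis, which matches the 1.9 mm still to go in tool y. I'll close that gap before descending.

Call:
drive_tool(turn=[[-0.003, 0.005, 0], [-0.003, 0.005, 0], [-0.003, 0.005, 0], [-0.003, 0.005, 0], [-0.003, 0.005, 0], [-0.003, 0.005, 0], [-0.003, 0.005, 0], [-0.003, 0.005, 0]], linear=[[0.16, 0.19, 0], [0.16, 0.19, 0], [0.16, 0.19, 0], [0.16, 0.19, 0], [0.16, 0.19, 0], [0.16, 0.19, 0], [0.16, 0.19, 0], [0.16, 0.19, 0]], gripper=[0, 0, 0, 0, 0, 0, 0, 0])

```text
time_s: 7.47
ee_pos: [0.6358, -0.0962, 0.1607]
tool_rot: [0.0, 0.996, 0.086, 0.001]
force: [-0.4, 0.2, -1.1]
opening: 0.0515
```

Run:
```python
from h import *
c,s=shot("wrist")
hsv=cv2.cvtColor(c["img"],cv2.COLOR_BGR2HSV)
g=c["img"].astype(int).sum(2)
row=g[172];print([(x,int(row[x])) for x in range(290,365,3)])
move(s,[.6349,-.0958,.15],9.8)
for z in(.024,):print("seat left/right exp",[proj(c,np.array([.6352,-.0958,z])+.023*k*np.array([-.17,.985,0])) for k in(-1,1)])
```

```text
[(290, 476), (293, 476), (296, 474), (299, 474), (302, 477), (305, 435), (308, 294), (311, 308), (314, 313), (317, 316), (320, 314), (323, 312), (326, 301), (329, 309), (332, 311), (335, 311), (338, 302), (341, 425), (344, 468), (347, 472), (350, 477), (353, 474), (356, 472), (359, 468), (362, 463)]
linear [-0.09 -0.05  1.07] turn [ 0.001 -0.002  0.001] ee [ 0.6358 -0.0962  0.1607] q [-0.32  0.64  1.46  0.    1.04  1.08] F [-0.4  0.2 -1.1] op 0.0515 t 7.4667
seat left/right exp [(np.float64(348.11473815209547), np.float64(189.66832812789403)), (np.float64(298.2701825256609), np.float64(189.62937330173926))]
```

Seat column measured 323.3 against 323.2 expected, so it's aligned. Descending part-way with a force check.

Call:
drive_tool(turn=[[0, 0, 0], [0, 0, 0], [0, 0, 0], [0, 0, 0], [0, 0, 0], [0, 0, 0], [0, 0, 0], [0, 0, 0]], linear=[[-0.05, -0.03, 0.3], [-0.05, -0.03, 0.7], [-0.05, -0.03, 1.1], [-0.05, -0.03, 1.5], [-0.05, -0.03, 1.9], [-0.05, -0.03, 2.3], [-0.05, -0.03, 2.6], [-0.05, -0.03, 2.6]], gripper=[0, 0, 0, 0, 0, 0, 0, 0])

```text
time_s: 8.18
ee_pos: [0.6349, -0.0964, 0.1337]
tool_rot: [0.001, 0.996, 0.086, 0.0]
force: [0.5, -2.0, -3.0]
opening: 0.0518
```

Run:
```python
from h import *
c,s=shot("wrist");cv2.imwrite("pics/w7.png",cv2.resize(c["img"][150:350,220:430],None,fx=3,fy=3))
move(s,[.6354,-.0958,.075],9.8)
a=cv2.imread("pics/w2.png")[260:340,265:385].mean(2);d,_=cv2.phaseCorrelate(a,c["img"][260:340,265:385].astype(float).mean(2));print("slip px",d)
```

```text
linear [ 0.05 -0.06  5.87] turn [ 0.001 -0.     0.001] ee [ 0.6349 -0.0964  0.1337] q [-0.32  0.68  1.48 -0.    0.99  1.08] F [ 0.5 -2.  -3. ] op 0.0518 t 8.1833
slip px (-0.04189974124451368, -0.1648948134528183)
```

No contact force and no slip, with the spool's underside now 16 mm below the spindle tip, so the spindle is in the bore. Continuing down.

Call:
drive_tool(turn=[[0, 0, 0], [0, 0, 0], [0, 0, 0], [0, 0, 0], [0, 0, 0], [0, 0, 0], [0, 0, 0], [0, 0, 0]], linear=[[0, 0, 1], [0, 0, 2], [0, 0, 3], [0, 0, 4], [0, 0, 4.8], [0, 0, 5.2], [0, 0, 5.3], [0, 0, 5.3]], gripper=[0, 0, 0, 0, 0, 0, 0, 0])

```text
time_s: 8.9
ee_pos: [0.6347, -0.0965, 0.0801]
tool_rot: [0.0, 0.996, 0.086, -0.0]
force: [0.6, -2.6, -2.2]
opening: 0.0514
```

Run:
```python
from h import *
c,s=shot("wrist")
move(s,[.6354,-.0958,.074],9.8)
a=cv2.imread("pics/w2.png")[260:340,265:385].mean(2);d,_=cv2.phaseCorrelate(a,c["img"][260:340,265:385].astype(float).mean(2));print("slip px",d)
```

```text
linear [ 0.08 -0.05  0.61] turn [0.001 0.001 0.001] ee [ 0.6347 -0.0965  0.0801] q [-0.32  0.75  1.5  -0.    0.89  1.08] F [ 0.6 -2.6 -2.2] op 0.0514 t 8.9
slip px (-0.1345479587957783, -0.24312886786736954)
```

Call:
drive_tool(turn=[[0, 0, 0], [0, 0, 0], [0, 0, 0], [0, 0, 0], [0, 0, 0], [0, 0, 0], [0, 0, 0], [0, 0, 0]], linear=[[0.02, -0.03, 0.1], [0.02, -0.03, 0.2], [0.02, -0.03, 0.3], [0.02, -0.03, 0.4], [0.02, -0.03, 0.5], [0.02, -0.03, 0.6], [0.02, -0.03, 0.65], [0.02, -0.03, 0.65]], gripper=[0, 0, 0, 0, 0, 0, 0, 0])

```text
time_s: 9.62
ee_pos: [0.6352, -0.0963, 0.0743]
tool_rot: [0.001, 0.996, 0.086, 0.0]
force: [-0.7, -2.1, 3.3]
opening: 0.0517
```

Call:
drive_tool(turn=[[0, 0, 0], [0, 0, 0], [0, 0, 0], [0, 0, 0], [0, 0, 0], [0, 0, 0], [0, 0, 0], [0, 0, 0]], linear=[[0, 0, 0.05], [0, 0, 0.05], [0, 0, 0.05], [0, 0, 0.05], [0, 0, 0.05], [0, 0, 0.05], [0, 0, 0.05], [0, 0, 0.05]], gripper=[0.5, 1, 1, 1, 1, 1, 1, 1])

```text
time_s: 10.28
ee_pos: [0.6352, -0.0962, 0.0738]
tool_rot: [0.001, 0.996, 0.086, 0.0]
force: [0.2, -0.5, -0.3]
opening: 0.0851
```

Run:
```python
from h import *
s=telemetry.observe();move(s,[.6354,-.0958,.2],9.8)
```

```text
linear [  0.03  -0.02 -12.62] turn [ 0.001 -0.     0.001] ee [ 0.6352 -0.0962  0.0738] q [-0.32  0.76  1.51 -0.    0.88  1.08] F [ 0.2 -0.5 -0.3] op 0.0851 t 10.2833
```

Call:
drive_tool(turn=[[0, 0, 0], [0, 0, 0], [0, 0, 0], [0, 0, 0], [0, 0, 0], [0, 0, 0], [0, 0, 0], [0, 0, 0]], linear=[[0, 0, -1], [0, 0, -3], [0, 0, -5], [0, 0, -8], [0, 0, -11], [0, 0, -13], [0, 0, -14], [0, 0, -14]], gripper=[1, 1, 1, 1, 1, 1, 1, 1])

```text
time_s: 10.95
ee_pos: [0.6367, -0.0965, 0.2173]
tool_rot: [0.002, 0.996, 0.086, 0.003]
force: [-0.3, 0.8, 0.8]
opening: 0.0857
```

Run:
```python
from h import *
c,s=shot("wrist");cv2.imwrite("pics/w8.png",c["img"]);print("exp top bore px",proj(c,[.6354,-.0958,.096]))
move(s,[.570,-.250,.20],99.8)
```

```text
exp top bore px (np.float64(322.1659228065784), np.float64(195.47472794314652))
linear [-9.21 13.97  1.74] turn [ 0.008 -0.002 -1.57 ] ee [ 0.6367 -0.0965  0.2173] q [-0.32  0.57  1.41 -0.    1.15  1.08] F [-0.3  0.8  0.8] op 0.0857 t 10.95
```

View pics/w8.png

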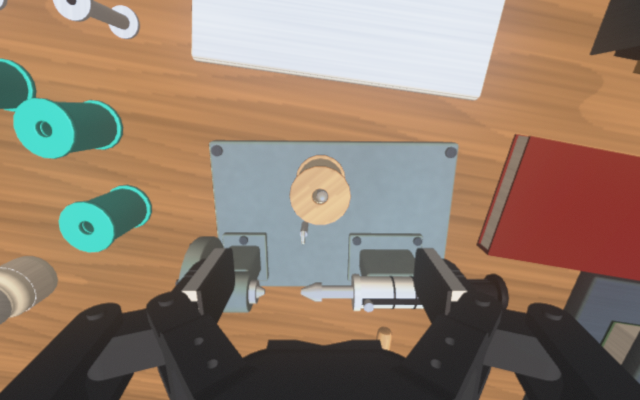

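The spool is seated on the spindle with the tip visible in its bore at (320,197), against (322,195) expected. The knob is at about (492,293). Next I turn 90° and go above the knob.

Call:
drive_tool(turn=[[0, 0, -0.12], [0, 0, -0.24], [0, 0, -0.36], [0, 0, -0.48], [0, 0, -0.6], [0, 0, -0.72], [0, 0, -0.84], [0, 0, -0.96]], linear=[[-1, 2, 0], [-2, 4, 0], [-4, 6, 0], [-6, 9, 0], [-8, 12, 0.5], [-9.2, 14, 1], [-9.2, 14, 1], [-9.2, 14, 1]], gripper=[1, 1, 1, 1, 1, 1, 1, 1])

```text
time_s: 11.67
ee_pos: [0.5666, -0.251, 0.2023]
tool_rot: [-0.001, 0.843, 0.537, -0.0]
force: [0.4, -0.6, -0.4]
opening: 0.0854
```

Run:
```python
from h import *
move(telemetry.observe(),[.570,-.250,.20],99.8)
```

```text
linear [0.24 0.26 0.23] turn [-0.002 -0.001 -0.608] ee [ 0.5666 -0.251   0.2023] q [-0.6   0.56  1.48  0.    1.1  -0.16] F [ 0.4 -0.6 -0.4] op 0.0854 t 11.6667
```

Call:
drive_tool(turn=[[0, 0, -0.12], [0, 0, -0.24], [0, 0, -0.36], [0, 0, -0.48], [0, 0, -0.608], [0, 0, -0.608], [0, 0, -0.608], [0, 0, -0.608]], linear=[[0.2, 0.2, 0], [0.2, 0.2, 0], [0.2, 0.2, 0], [0.2, 0.2, 0], [0.2, 0.2, 0], [0.2, 0.2, 0], [0.2, 0.2, 0], [0.2, 0.2, 0]], gripper=[1, 1, 1, 1, 1, 1, 1, 1])

```text
time_s: 12.33
ee_pos: [0.5687, -0.2497, 0.201]
tool_rot: [-0.002, 0.645, 0.764, -0.0]
force: [0.5, -0.4, -0.7]
opening: 0.086
```

Run:
```python
from h import *
c,s=shot("wrist");cv2.imwrite("pics/w9.png",c["img"]);print("exp knob",proj(c,[.5675,-.2608,.095]))
move(s,[.5675,-.2608,.084],99.8)
```

```text
exp knob (np.float64(319.93326585819534), np.float64(210.52235843816956))
linear [-1.11 -0.26 11.7 ] turn [-0.003 -0.003 -0.002] ee [ 0.5687 -0.2497  0.201 ] q [-0.59  0.57  1.48  0.    1.1  -0.76] F [ 0.5 -0.4 -0.7] op 0.086 t 12.3333
```

View pics/w9.png

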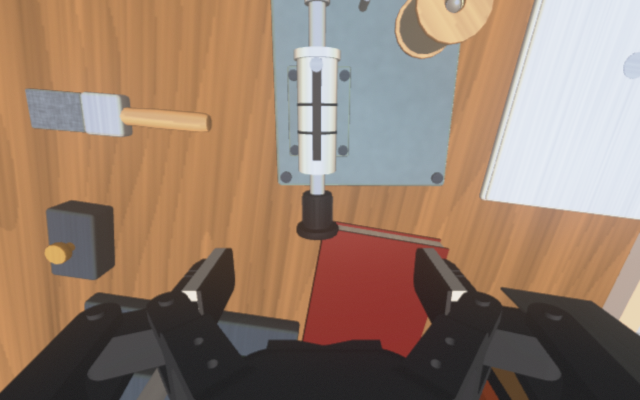

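The knob is directly below. Its inner end is at row 191 and its flange at rows 222–238, on column 317. The barrel runs vertical in the image, so the yaw is right. At rest the pin shows at (317,65) and the two lines at rows 104 and 132.

Run:
```python
from h import *
c,s=shot("wrist")
for n,u,v,z in[("inner",317,191,.107),("flange back",317,230,.113),("bar",317,180,.101),("pin",317,64,.119),("line in",317.5,104,.11),("line out",317.5,132,.11)]:
    P=plane(c,u,v,z);print(n,P.round(4),(q(s["tool_rot"]).T@(P-s["ee_pos"])*100).round(2))
print(s["ee_pos"])
```

```text
inner [ 0.5624 -0.2415  0.107 ] [ 0.9  -0.47  9.44]
flange back [ 0.5675 -0.2713  0.113 ] [-2.13 -0.48  8.83]
bar [ 0.5611 -0.2343  0.101 ] [ 1.63 -0.48 10.04]
pin [ 0.5481 -0.1527  0.119 ] [ 9.9  -0.39  8.27]
line in [ 0.5523 -0.1774  0.11  ] [ 7.38 -0.39  9.16]
line out [ 0.5555 -0.1967  0.11  ] [ 5.43 -0.4   9.15]
[ 0.56887776 -0.24977619  0.20137196]
```

Call:
drive_tool(turn=[[0, 0, 0], [0, 0, 0], [0, 0, 0], [0, 0, 0], [0, 0, 0], [0, 0, 0], [0, 0, 0], [0, 0, 0]], linear=[[0.1, -0.45, 2], [0.1, -0.45, 4], [0.1, -0.45, 6], [0.1, -0.45, 8], [0.1, -0.45, 10], [0.1, -0.45, 11.7], [0.1, -0.45, 11.7], [0.1, -0.45, 11.7]], gripper=[1, 1, 1, 1, 1, 1, 1, 1])

```text
time_s: 13.1
ee_pos: [0.5636, -0.2491, 0.0839]
tool_rot: [-0.003, 0.645, 0.764, -0.0]
force: [0.4, -0.3, -0.0]
opening: 0.0853
```

Call:
drive_tool(turn=[[0, 0, 0], [0, 0, 0], [0, 0, 0], [0, 0, 0], [0, 0, 0], [0, 0, 0], [0, 0, 0], [0, 0, 0]], linear=[[0, 0, 0], [0, 0, 0], [0, 0, 0], [0, 0, 0], [0, 0, 0], [0, 0, 0], [0, 0, 0], [0, 0, 0]], gripper=[0, -0.5, -0.8, -0.8, -0.8, -0.8, -0.8, -0.8], squeeze=60)

```text
time_s: 13.77
ee_pos: [0.5625, -0.2495, 0.085]
tool_rot: [-0.003, 0.645, 0.765, -0.001]
force: [-4.5, -0.9, 4.7]
opening: 0.0218
```

Run:
```python
from h import *
c,s=shot("wrist");cv2.imwrite("pics/w10.png",c["img"])
move(s,[.5675,-.2608,.084],99.8)
```

```text
linear [-1.2   0.3   0.09] turn [-0.006 -0.003 -0.001] ee [ 0.5625 -0.2495  0.085 ] q [-0.6   0.72  1.57 -0.    0.86 -0.77] F [-4.5 -0.9  4.7] op 0.0218 t 13.7667
```

View pics/w10.png

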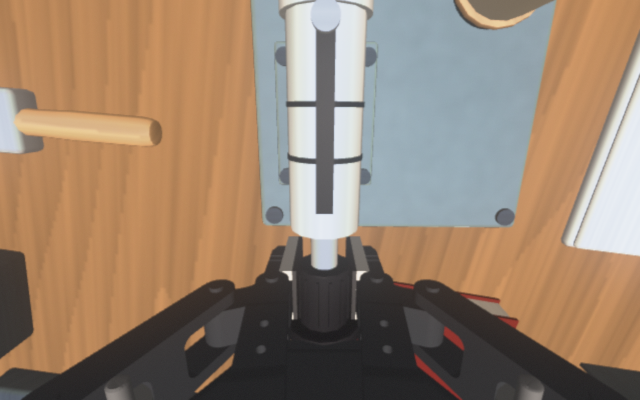

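The knob is gripped, with pads on the knurl on both sides. The pin is at (325,14), the lines are at rows 104 and 159, and the drawn distance is still zero. Drawing it out along tool -x.

Call:
drive_tool(turn=[[0, 0, 0], [0, 0, 0], [0, 0, 0], [0, 0, 0], [0, 0, 0], [0, 0, 0], [0, 0, 0], [0, 0, 0]], linear=[[-0.5, 0, 0], [-1.2, 0, 0], [-2, 0, 0], [-2.8, 0, 0], [-3.5, 0, 0], [-4.1, 0, 0], [-4.5, 0, 0], [-4.5, 0, 0]], gripper=[-0.8, -0.8, -0.8, -0.8, -0.8, -0.8, -0.8, -0.8])

```text
time_s: 14.48
ee_pos: [0.5694, -0.2918, 0.085]
tool_rot: [-0.006, 0.645, 0.764, -0.0]
force: [-0.3, 7.7, 4.8]
opening: 0.022
```

Run:
```python
from h import *
c,s=shot("wrist");cv2.imwrite("pics/w11.png",c["img"])
ey=np.array([-.17,.985,0]);print("drawn",-(s["ee_pos"]-[.5625,-.2495,.085])@ey, s["ee_pos"],s["force"],s["opening"])
```

```text
drawn 0.04282578483780904 [ 0.56943728 -0.29178066  0.0850456 ] [-0.28890012  7.65331138  4.82477171] 0.02197450544785985
```

Call:
drive_tool(turn=[[0, 0, 0], [0, 0, 0], [0, 0, 0], [0, 0, 0], [0, 0, 0], [0, 0, 0], [0, 0, 0], [0, 0, 0]], linear=[[-0.2, 0, 0], [-0.2, 0, 0], [-0.2, 0, 0], [-0.2, 0, 0], [-0.2, 0, 0], [-0.2, 0, 0], [-0.2, 0, 0], [-0.2, 0, 0]], gripper=[-0.8, -0.8, -0.8, -0.8, -0.8, -0.8, -0.8, -0.8])

```text
time_s: 15.2
ee_pos: [0.5692, -0.2904, 0.0851]
tool_rot: [-0.008, 0.645, 0.764, 0.001]
force: [-0.6, 6.9, 2.9]
opening: 0.0218
```

Run:
```python
from h import *
c,s=shot("wrist")
ey=np.array([-.17,.985,0]);print("drawn",-(s["ee_pos"]-[.5625,-.2495,.085])@ey, s["ee_pos"],s["force"],s["opening"],s["time_s"])
a=cv2.imread("pics/w10.png")
for n,x0,x1,y0,y1 in[("pin",308,342,0,32),("knob",298,350,255,340)]:
    t=a[y0:y1,x0:x1]; m=cv2.matchTemplate(c["img"][:360],t,cv2.TM_CCOEFF_NORMED);_,v,_,l=cv2.minMaxLoc(m);print(n,"now",l,"was",(x0,y0),round(v,3))
g=c["img"].mean(2)
for col in(305,345):print(col,[(r,int(g[r,col])) for r in range(0,130,2) if g[r,col]<140])
r=23/1000
# rows where the line (barrel top) under the pin would be seen
P=plane(c,325,14,.119);print("pin pos",P, "outer-line px expected", proj(c,P-[0,0,.009]))
```

```text
drawn 0.04139148801218007 [ 0.56917464 -0.29036985  0.08505689] [-0.61037388  6.93424721  2.9228197 ] 0.02181644924521717 15.2
pin now (308, 0) was (308, 0) 0.745
knob now (298, 255) was (298, 255) 0.995
305 [(34, 92), (36, 91), (38, 99)]
345 [(34, 94), (36, 92), (38, 101)]
pin pos [ 0.55390468 -0.19367777  0.119     ] outer-line px expected (np.float64(325.1367309737319), np.float64(22.520913922470214))
```

The arm yields about 3 mm under the spring. The outer line is at row 36, where it should be about 23 under the pin foot, so roughly 4 mm remains. Commanding more to compensate.

Call:
drive_tool(turn=[[0, 0, 0], [0, 0, 0], [0, 0, 0], [0, 0, 0], [0, 0, 0], [0, 0, 0], [0, 0, 0], [0, 0, 0]], linear=[[-0.4, 0, 0], [-0.7, 0, 0], [-0.75, 0, 0], [-0.75, 0, 0], [-0.75, 0, 0], [-0.75, 0, 0], [-0.75, 0, 0], [-0.75, 0, 0]], gripper=[-0.8, -0.8, -0.8, -0.8, -0.8, -0.8, -0.8, -0.8])

```text
time_s: 15.92
ee_pos: [0.5699, -0.2946, 0.0851]
tool_rot: [-0.011, 0.645, 0.764, 0.003]
force: [0.4, 7.7, 3.3]
opening: 0.0215
```

```bash
cat > chk.py <<'E'
from h import *
c,s=shot("wrist")
ey=np.array([-.17,.985,0]);print("drawn",-(s["ee_pos"]-[.5625,-.2495,.085])@ey, s["ee_pos"],s["force"],s["opening"],s["time_s"])
a=cv2.imread("pics/w10.png");t=a[255:340,298:350];m=cv2.matchTemplate(c["img"][:360],t,cv2.TM_CCOEFF_NORMED);print(cv2.minMaxLoc(m)[1::2])
g=c["img"].mean(2)
for col in(300,305,345,350):print(col,[(r,int(g[r,col])) for r in range(0,130) if g[r,col]<150])
# pin head: rows at centre columns
print("pin col",[int(x) for x in g[0:44:2,325]])
P=plane(c,325,14,.119);print("line row wanted at z=.108:",proj(c,[P[0],P[1],.108])[1])
E
python3 chk.py
```

```text
drawn 0.04562878292616146 [ 0.56985599 -0.29455408  0.08508013] [0.43789636 7.65444131 3.31389519] 0.021517238519079097 15.9167
(0.9938474297523499, (298, 255))
300 [(20, 104), (21, 95), (22, 95), (23, 95), (24, 95), (25, 124)]
305 [(19, 109), (20, 97), (21, 96), (22, 96), (23, 96), (24, 111)]
345 [(19, 109), (20, 98), (21, 98), (22, 99), (23, 98), (24, 110)]
350 [(20, 105), (21, 97), (22, 98), (23, 97), (24, 97), (25, 117)]
pin col [230, 230, 231, 231, 232, 233, 234, 233, 232, 231, 231, 231, 232, 233, 233, 217, 134, 118, 118, 119, 119, 119]
line row wanted at z=.108: 24.3800052901924
```

The outer line is now at row 22, against 24 wanted, so about 45–46 mm is drawn. One hold call will confirm it's steady.

Call:
drive_tool(turn=[[0, 0, 0], [0, 0, 0], [0, 0, 0], [0, 0, 0], [0, 0, 0], [0, 0, 0], [0, 0, 0], [0, 0, 0]], linear=[[-0.3, 0, 0], [-0.3, 0, 0], [-0.3, 0, 0], [-0.3, 0, 0], [-0.3, 0, 0], [-0.3, 0, 0], [-0.3, 0, 0], [-0.3, 0, 0]], gripper=[-0.8, -0.8, -0.8, -0.8, -0.8, -0.8, -0.8, -0.8])

```text
time_s: 16.63
ee_pos: [0.5698, -0.2942, 0.0851]
tool_rot: [-0.014, 0.645, 0.764, 0.004]
force: [-0.3, 8.3, 4.3]
opening: 0.0218
```

```bash
python3 chk.py; python3 chk.py|head -1
python3 - <<'E'
from h import *
c,s=shot("top")
b=cv2.imread("pics/top0.png")
hsv=cv2.cvtColor(c["img"],cv2.COLOR_BGR2HSV)
i=c["img"]
for n,(u,v) in{"spool exp":proj(c,[.6312,-.097,.096])}.items():print(n,u,v,[i[int(v)+d,int(u)].tolist() for d in(-6,0,6)])
d=np.abs(b.astype(int)-i).sum(2)
for n,u,v in[("jar",220,231),("reel",168,211),("folder",189,165),("bobA",219,116),("bobB",266,118),("brush",395,265),("weight",448,280),("book",456,160)]:print(n,d[v-8:v+8,u-8:u+8].mean().round(1),end="; ")
E
```

```text
drawn 0.04530496891636792 [ 0.56979115 -0.29423652  0.08510537] [-0.34290228  8.33474087  4.31284031] 0.021844972698727552 16.6333
(0.9941679239273071, (298, 254))
300 [(21, 111), (22, 94), (23, 94), (24, 95), (25, 95), (26, 112)]
305 [(20, 124), (21, 99), (22, 96), (23, 96), (24, 97), (25, 104)]
345 [(20, 121), (21, 100), (22, 99), (23, 99), (24, 98), (25, 103), (26, 146)]
350 [(21, 114), (22, 98), (23, 99), (24, 97), (25, 97), (26, 112)]
pin col [230, 230, 230, 232, 233, 233, 234, 233, 232, 231, 232, 231, 231, 232, 233, 217, 134, 119, 117, 118, 119, 119]
line row wanted at z=.108: 24.544484829831674
drawn 0.045287036095804936 [ 0.56979341 -0.29421793  0.0851009 ] [0.58998534 8.57668502 4.58050666] 0.021873681138047763 16.6833
spool exp 349.42716347364774 156.82754631455134 [[103, 100, 94], [116, 114, 107], [131, 128, 119]]
jar 4.4; reel 5.2; folder 3.8; bobA 5.3; bobB 5.3; brush 253.9; weight 110.9; book 130.9;
```

Stable at 45.3 mm with 8 N of pull, and the line is at row 23.0 against 24.5 wanted. Handing in.

```bash
python3 -c "
from station import workorder
print(workorder.finish_job())"
```

```text
the job is handed in; nothing more can be done
None
```

The big linen spool is on the winder's spindle and released, and the gripper is holding the tail centre drawn out to the outer line. I handed the job in after about 17 s of the 54 s allowed; no verdict came back.

- **Spool:** After I let go and lifted away, the wrist camera showed it upright on the seat, with the spindle tip visible in its bore. It was within about 2 pixels of where it should be. It touched down at the height expected for its seat.
- **Tail centre:** By the arm's own position it is drawn out 45.3 mm, with a steady pull of about 8 N. In the last wrist image the outer line was within about 1.5 pixels (roughly 0.6 mm) of the index pin. The knob had not slipped in the grip, and nothing moved between the last two readings.
- **Corrections on the way:** The top camera read about 4 mm short in x, so I used the wrist camera for the fine positions. The arm gave about 3 mm under the spring, so the first pull stopped short at about 41 mm and I pulled further.
- **Not confirmed at the end:** In the last top picture the colours at the spool's place did not match wood, most likely because the arm was in the way. I did not see the spool again after its release. The jar, reel, folder and both bobbins looked unchanged. The brush, weight and book spots did change in that picture, which I put down to the arm covering them; nothing I moved came near them.

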